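# Gauge a centrifuge tube sleeve and show its slot to the camera

## Robot

A 7-joint arm with a two-finger parallel gripper is mounted at the origin on the work surface; the furniture and walls round the work are solid. World frame = base frame: x ahead of the robot, y to its left, z up, the work surface at z = 0. Lengths are in m, angles in degrees, forces in N, time in s.
With the tool pointing down it reaches from about 0.425 to 0.825 m from the base axis. Payload 3.6 kg.
Tool frame: the origin (TCP) lies midway between the tips of the shut fingers; the grasp point (between the pads) lies 19 mm behind it (manip.hold_point_z is the distance from the TCP to the grasp point, in m); z points along the fingers, y is the direction in which the jaws open and shut (so a half turn about z gives the same grasp; the last joint's range is limited). The gripper opens to 93 mm and grips with 3 to 60 N. Pads are 15 mm wide; open, the fingers measure 128 mm over their backs; the gripper's body (75 mm by 188 mm) begins 65 mm behind the grasp point.
Start: joints at [-1.518, 35.231, -0.722, 81.555, 0.464, 63.22, -2.315], TCP at [0.65, 0, 0.219] pointing down, gripper open.
Joint ranges: [-178.69, 178.69], [-17.37, 117.87], [-77.05, 75.6], [15.02, 138.74], [-78.02, 258.01], [0.78, 113.62], [-162.83, 162.83]. Speed limits (degrees/s): [159.86, 159.86, 180, 180, 180, 180, 180].

## Interface

Orientations are given as [roll, pitch, yaw] about the fixed x, y, z axes, in that order (R = Rz(yaw) Ry(pitch) Rx(roll)).
In Python, from cell import get_obs, vision, job, manip gives the robot as it stands.
- The arm moves only by the tool move_arm, never from a script. Its argument "plan" is text: rows parted by semicolons, each of 7 numbers parted by spaces: the turn, a rotation vector about the tool's x, y, z in rad, then the shift along the tool's x, y, z in mm, then the opening in per cent of the stroke, from 0 (shut) to 100 (fully open). In form: rx ry rz dx dy dz grip; .... A call has 1 to 5 rows; each row shifts and turns the commanded pose from where the row before left it, along the tool's axes as they then stand; what a row does not reach is not made up. A row lasts 1/12 s, in which the tool goes at most 41.7 mm and 7.16 degrees, less where a joint would pass 70% of its speed; a pose out of reach is approached as far as the arm can. A call with a gripper value outside its range is refused whole. The fingers move at their own pace and stop on an object; "newtons" is the grip in N (left out, the last holds). Time passes only in rows, so rows that do not move let the fingers close. It gives the time, the measured TCP pose, the force and the opening at its end, in the units of the state.
- get_obs(): the state, without advancing time (a new reading comes with each control period).
- vision.camera(name): name is "scene" or "side" or "wrist"; returns a dict with "frame" (480x640x3 uint8, red, green, blue), "camera_matrix" (3x3 intrinsics, pixels), "world_to_cam" (4x4, takes a point from world to camera coordinates); the wrist camera has in their place "tool_from_camera" (4x4, takes a point from camera to tool coordinates, whose origin is the TCP and whose axes are the flange's). Camera axes: x right, y down, z forward; pixel columns grow to the right and rows downward; lengths in m; the calibration is good to about 2 mm. A picture is of the moment at which its call begins: read the wrist's pose just before it. There is no depth.
- job.hand_in(): hands the job in, once; it reports no verdict.
Trained networks look in a picture, given as the dict that the camera call returned (one of the last four; its "shot" number tells which), for a name from the list of things; names that differ only in an ending like _2 or _b are one class to them, and where a whole thing is asked for, a point or a joint stands for the part that bears it (a point fixed in the world has none). Each returns a list of dicts, best first, with "score" (0 to 1); they miss things now and then, are a little off and sometimes report something else, mostly with a low value. They report only what shows in the picture. A call takes as long as a camera call. They do not tell look-alikes from the thing itself.
- vision.trace(picture, thing): "region" (480x640 bool, what is visible of it) and "box" ([centre column, centre row, width, height] in pixels, round what is visible of it).
- vision.place_of(picture, thing): "pixel" ([column, row] in pixels: a listed point, or the origin of a listed thing).
The state is a dict: "time_s": time; "qpos": joint angles; "dq": joint speeds; "effort": joint torques, N m; "tcp_pos": TCP position; "orientation": TCP orientation; "ft_force": force on the tool from outside, world axes, zero at the start; "ft_torque": the same for the moment, N m; "finger_gap": finger opening in m.
Only numpy, scipy, OpenCV 4.12 (cv2) and the standard library are available. Lean on these libraries where they do the work, as an engineer would, in place of code of your own. Each camera call takes 0.05 s, during which the arm holds its last target. There are 200 camera calls.

## Task

Two centrifuge tube sleeves stand in the white tray, and one was bored too small: find the one that fits by sliding it all the way down over the gauge pin, and stand the other upright back in the tray's big bay if you took it out. Then lift the fitting sleeve off the pin and hold it up to the inspection camera, upright, with the middle of its slot at the view point 75 mm straight in front of the lens and facing it; finish there, holding it still in the gripper. Leave everything else where it stands.

Things in the scene. Friction and masses are not known exactly. Their poses are not given: they have to be found in the camera images.
- sleeve_a_mid (a point): Centre (half-way up, on the bore axis) of one of two plain aluminium sleeves in the tray, alike outside: 70 mm tall, body 30 mm across, foot flange 36 mm across and 5 mm thick with an ear 12 mm wide reaching 25 mm from the axis. z up along the bore, x towards slot and ear. Grip it in its top 35 mm: the fingertips clear the tray rim and the slot.
- sleeve_a_slot (a point): Middle of that sleeve's viewing slot (10 mm wide, 22 mm tall, right above the ear and below the dark index line across the top rim), on the outer face: 15 mm from the bore axis along the sleeve's x, 22 mm above its foot, 13 mm below its centre. Axes as the sleeve's.
- sleeve_a: That sleeve itself, 0.06 to 0.12 kg, origin at the centre of its underside. One sleeve's through bore is 17 mm and slides freely over the whole gauge pin; the other's is only 12.4 mm and stops on the pin's nose, about 48 mm short of home. The names do not tell which: try them on the pin, or look at the bores.
- sleeve_b_mid (a point): Centre (half-way up, on the bore axis) of one of two plain aluminium sleeves in the tray, alike outside: 70 mm tall, body 30 mm across, foot flange 36 mm across and 5 mm thick with an ear 12 mm wide reaching 25 mm from the axis. z up along the bore, x towards slot and ear. Grip it in its top 35 mm: the fingertips clear the tray rim and the slot.
- sleeve_b_slot (a point): Middle of that sleeve's viewing slot (10 mm wide, 22 mm tall, right above the ear and below the dark index line across the top rim), on the outer face: 15 mm from the bore axis along the sleeve's x, 22 mm above its foot, 13 mm below its centre. Axes as the sleeve's.
- sleeve_b: That sleeve itself, 0.06 to 0.12 kg, origin at the centre of its underside. One sleeve's through bore is 17 mm and slides freely over the whole gauge pin; the other's is only 12.4 mm and stops on the pin's nose, about 48 mm short of home. The names do not tell which: try them on the pin, or look at the bores.
- tray: White vacuum-formed kit tray, fixed, 117 (x) x 237 (y) mm, rim 32 mm high, floor 2 mm above the table. Origin under its centre on the table. The big bay (98 x 114 mm inside) fills x -49 to 49 mm, y -5 to 109 mm; the sleeves stand there one behind the other along the tray's y, about 52 mm apart.
- gauge_foot (a point): Gauge: upright steel pin on a fixed dark round base (64 mm across, 14 mm high). This point: pin axis, top face of the base, where a sleeve's underside rests when home. The pin is 15 mm across, 50 mm tall above this face, the last 4 mm tapering to 10 mm. z up.
- view_point (a point): Point in the air, 170 mm above the table and 75 mm in front of the inspection camera's lens, on the lens axis, where the middle of the slot is to be seen. The camera looks level. Axes: x points from here to the lens, z up, so a sleeve is shown right when its own x and z point the same ways.
- lens (a point): Centre of the inspection camera's front lens, 170 mm above the table, 75 mm from the view point. Axes as the view point's.
- frosted_bottle_1: Bystander, loose: white frosted screw-cap bottle, 39 mm across, 89 mm tall. Origin at the centre of its underside.
- frosted_bottle_2: Bystander, loose: white frosted screw-cap bottle, 41 mm across, 87 mm tall. Origin at the centre of its underside.
- gel_bottle: Bystander, loose: white bottle with lime screw cap, 43 mm across, 109 mm tall. Origin at the centre of its underside.
- dropper: Bystander, loose: small dropper bottle, 27 mm across, 60 mm tall. Origin at the centre of its underside.
- marker_pen: Bystander, loose: felt marker lying down, 11 x 131 mm, 12 mm high, long along its own y. Origin at the centre of its underside.
- paper_tape: Bystander, loose: roll of paper tape lying flat, 66 mm across, 19 mm high. Origin at the centre of its underside.
- camera: The inspection camera with its stand, fixed; origin under the centre of its 110 x 85 mm foot on the table. The lens front lies 60 mm from the origin towards its -x, 44 mm wide; the post, 202 mm tall, stands behind it.
- gauge: The gauge pin with its base, fixed; origin under the pin on the table.
Mind the look-alikes: they are no part of the job. There is more than one size of the camera; the one meant has the size given above.

How it is judged:
By the outcome, as a careful person would: the job done as asked, in the order asked, and still so for the second after the job is handed in, while the arm keeps its last pose, push and grip.
It also fails if it takes over 69 s, if anything falls off the work surface, if the arm or the gripper's body presses on something with over 40 N, if the wrist force passes 120 N, or if a joint passes its speed limit or range.

## Working session

There is one attempt and no reset: what is moved stays moved. The work goes in short steps, Python scripts to look and compute and a tool call to move; the robot and the scene stay as the last step left them, time stands still between calls to the robot, and variables do not carry over. Pictures are saved under pics/ and viewed, about 8 in all and at most 12, crops included, and the job is handed in when it is done.

Besides the shell and the picture viewer there is one more tool, called after "Request:" as name(argument=value, ...), one argument or row to a line, values as JSON. move_arm: Moves the arm, as the interface text tells. Its arguments: {"type":"object","properties":{"plan":{"type":"string"},"newtons":{"type":"number"}},"required":["plan"]}

```bash
mkdir -p pics; ls; python3 - <<'E'
from cell import get_obs, vision, job, manip
import cv2, numpy as np
o=get_obs(); print(o['time_s'],o['tcp_pos'],o['orientation'],o['finger_gap'],manip.hold_point_z)
ims=[]
for n in ['scene','side','wrist']:
    p=vision.camera(n); cv2.imwrite(f'pics/{n}0.png',p['frame'][:,:,::-1])
    print(n,p['camera_matrix'].tolist(),np.round(p.get('world_to_cam',p.get('tool_from_camera')),4).tolist())
    for t in ['sleeve_a_mid','sleeve_a_slot','sleeve_a','tray','gauge_foot','view_point','lens','camera','gauge']:
        print(t,[(np.round(d['pixel'],1).tolist(),round(d['score'],2)) for d in vision.place_of(p,t)][:4])
E
```

```text
pics
0.0 [ 6.49201975e-01 -2.55514718e-05  2.17505024e-01] [-1.79854398e+02  3.62000108e-03  9.00010974e+01] 0.09280884739495707 0.0188
scene [[527.2289621206753, 0.0, 316.5301117430406], [0.0, 527.2289621206753, 240.99777156769966], [0.0, 0.0, 1.0]] [[-0.8232, -0.5675, -0.0183, 0.2656], [-0.2695, 0.4188, -0.8672, 0.2979], [0.4998, -0.7089, -0.4977, 1.0036], [0.0, 0.0, 0.0, 1.0]]
sleeve_a_mid [([328.6, 228.1], 0.62)]
sleeve_a_slot [([325.0, 230.8], 0.85)]
sleeve_a [([348.1, 250.8], 0.81)]
tray [([346.0, 252.9], 0.92), ([224.5, 285.1], 0.16)]
gauge_foot [([295.4, 262.9], 0.89), ([348.2, 249.8], 0.6)]
view_point []
lens [([269.3, 244.7], 0.68)]
camera [([434.1, 273.2], 0.69), ([260.1, 321.5], 0.56)]
gauge [([261.8, 317.9], 0.46), ([345.2, 248.0], 0.43)]
side [[500.86738360829924, 0.0, 326.58972850474174], [0.0, 500.86738360829924, 239.2678813286938], [0.0, 0.0, 1.0]] [[0.9511, -0.3086, 0.0141, -0.4463], [-0.1347, -0.4555, -0.88, 0.0928], [0.278, 0.835, -0.4748, 0.9909], [0.0, 0.0, 0.0, 1.0]]
sleeve_a_mid [([435.9, 335.1], 0.65)]
sleeve_a_slot [([436.3, 335.6], 0.89)]
sleeve_a [([407.7, 361.8], 0.81), ([436.1, 352.1], 0.66), ([313.2, 249.5], 0.4)]
tray [([394.0, 360.1], 0.8), ([298.4, 319.7], 0.68)]
gauge_foot [([393.4, 292.2], 0.63)]
view_point [([390.4, 249.6], 0.16)]
lens [([240.7, 343.4], 0.96), ([331.6, 183.1], 0.76)]
camera [([316.1, 248.3], 0.66), ([226.0, 394.6], 0.64)]
gauge [([393.8, 296.0], 0.64)]
wrist [[356.84736150968104, 0.0, 322.140586816874], [0.0, 356.84736150968104, 242.5293394857094], [0.0, 0.0, 1.0]] [[-0.0001, -0.9677, -0.2521, 0.0707], [1.0, 0.0003, -0.0013, -0.0001], [0.0013, -0.2521, 0.9677, -0.1656], [0.0, 0.0, 0.0, 1.0]]
sleeve_a_mid []
sleeve_a_slot []
sleeve_a []
tray [([289.7, 298.8], 0.61)]
gauge_foot [([228.1, 386.3], 0.89)]
view_point []
lens [([44.1, 302.0], 0.86)]
camera [([134.7, 192.1], 0.69)]
gauge [([231.3, 376.9], 0.93)]
```

View pics/scene0.png

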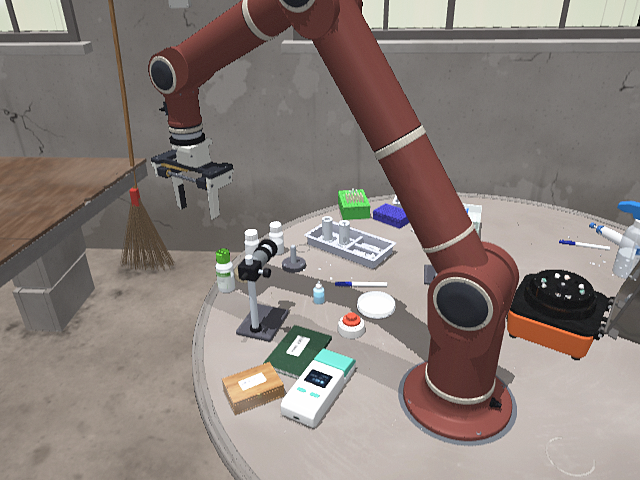

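View pics/side0.png

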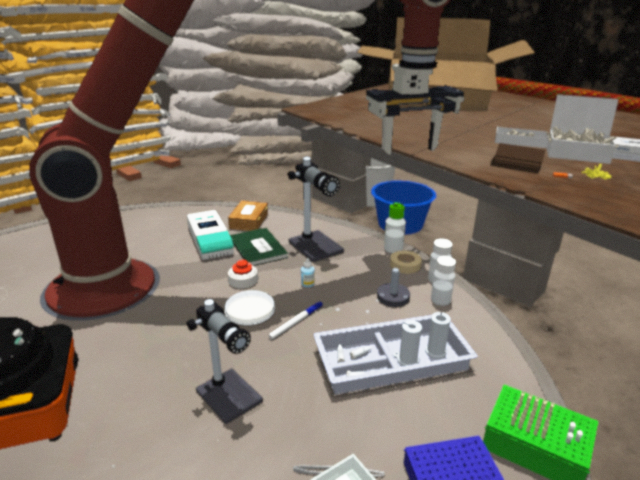

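View pics/wrist0.png

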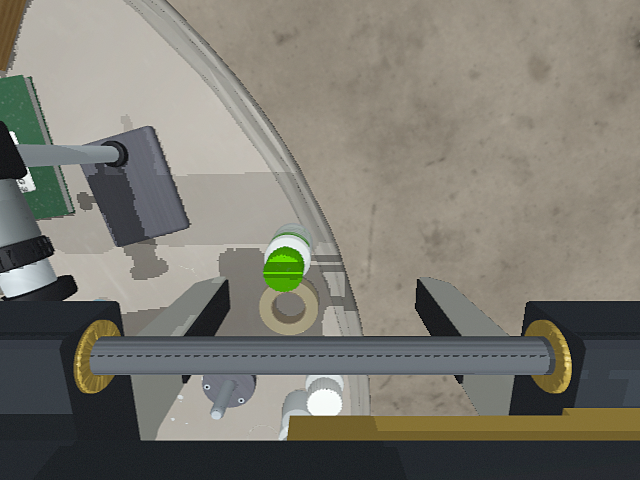

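The scene view shows the tray with two sleeves at about (327,228) and (344,232), the gauge at (293,262) and the near camera foot at (262,320). The side view shows the sleeves at (410,340) and (439,335), the gauge at (394,292), and two cameras with feet at (316,245) and (230,395). The wrist view shows the gauge at (228,385), and its left edge shows one camera. Next I'll triangulate these and take enlarged crops.

```bash
cat > h.py <<'E'
from cell import get_obs, vision, job, manip
import cv2, numpy as np
from scipy.spatial.transform import Rotation as Ro
def cam(n):
    o=get_obs(); p=vision.camera(n)
    if n=='wrist':
        T=np.eye(4);T[:3,:3]=Ro.from_euler('xyz',o['orientation'],degrees=True).as_matrix();T[:3,3]=o['tcp_pos']
        p['world_to_cam']=np.linalg.inv(T@p['tool_from_camera'])
    return p
def ray(p,px):
    W=np.linalg.inv(p['world_to_cam']);d=W[:3,:3]@np.linalg.inv(p['camera_matrix'])@[px[0],px[1],1]
    return W[:3,3],d/np.linalg.norm(d)
def onz(p,px,z):
    c,d=ray(p,px);return np.round(c+d*(z-c[2])/d[2],4)
def tri(obs):
    A=np.zeros((3,3));b=np.zeros(3);R=[]
    for p,px in obs:
        c,d=ray(p,px);M=np.eye(3)-np.outer(d,d);A+=M;b+=M@c;R.append((c,M))
    x=np.linalg.solve(A,b);return np.round(x,4),[round(1000*np.linalg.norm(M@(x-c)),1) for c,M in R]
def proj(p,X):
    q=p['camera_matrix']@(p['world_to_cam']@np.append(X,1))[:3];return q[:2]/q[2]
def places(p,t): return [(np.round(d['pixel'],1).tolist(),round(d['score'],2)) for d in vision.place_of(p,t)][:4]
E
python3 - <<'E'
from h import *
s,e,w=cam('scene'),cam('side'),cam('wrist')
print('gauge wrist/scene/side',tri([(s,(295.4,262.9)),(e,(393.4,292.2)),(w,(228.1,386.3))]))
print('foot via side z14',onz(e,(393.4,292.2),.014),onz(w,(228.1,386.3),.014),onz(s,(295.4,262.9),.014))
print('lens near',tri([(s,(269.3,244.7)),(e,(331.6,183.1))]))
print('lens w',onz(w,(44.1,302.0),.17), onz(e,(331.6,183.1),.17),onz(e,(240.7,343.4),.17),onz(e,(240.7,343.4),.12))
print('camfoot1',onz(s,(260.1,321.5),0),onz(e,(316.1,248.3),0),onz(w,(134.7,192.1),0),'cam2',onz(s,(434.1,273.2),0),onz(e,(226,394.6),0))
print('sleeves scene top',onz(s,(327,219),.072),onz(s,(344,222),.072),'side',onz(e,(410,324),.072),onz(e,(440,318),.072))
print('tray',onz(s,(346,252.9),0),onz(e,(394,360.1),0))
a=cv2.resize(s['frame'][190:350,200:420],None,fx=3.6,fy=3.6,interpolation=2)[:,:,::-1]
cv2.imwrite('pics/c1.png',a)
b=cv2.resize(e['frame'][150:420,180:500],None,fx=2.2,fy=2.2,interpolation=2)[:,:,::-1]
cv2.imwrite('pics/c2.png',b)
E
```

```text
gauge wrist/scene/side (array([ 0.5356, -0.2057,  0.0121]), [np.float64(2.8), np.float64(2.6), np.float64(0.6)])
foot via side z14 [ 0.5373 -0.2055  0.014 ] [ 0.5367 -0.2039  0.014 ] [ 0.53   -0.2021  0.014 ]
lens near (array([ 0.4669, -0.0287,  0.1766]), [np.float64(1.6), np.float64(1.6)])
lens w [ 0.4691 -0.0251  0.17  ] [ 0.4742 -0.0106  0.17  ] [ 0.2127 -0.4561  0.17  ] [ 0.2193 -0.3961  0.12  ]
camfoot1 [0.4612 0.028  0.    ] [0.4523 0.0249 0.    ] [0.4481 0.0265 0.    ] cam2 [ 0.2094 -0.3761  0.    ] [ 0.1952 -0.3606  0.    ]
sleeves scene top [ 0.5371 -0.3657  0.072 ] [ 0.4868 -0.3762  0.072 ] side [ 0.4854 -0.3697  0.072 ] [ 0.5381 -0.3698  0.072 ]
tray [ 0.4561 -0.3386  0.    ] [ 0.466  -0.3657  0.    ]
```

View pics/c2.png

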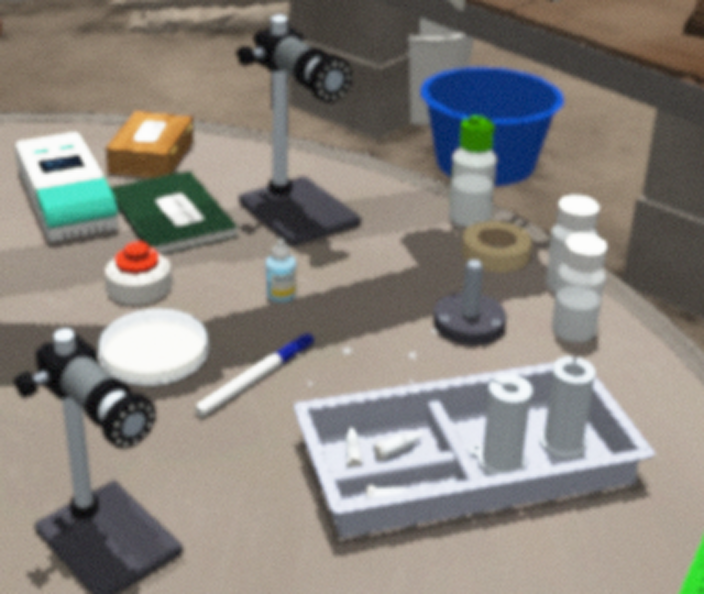

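The side crop shows the near camera at the top, with lens at crop (330,77), and the far one at (130,420). The sleeves stand in the right-hand bay along world x, and the bottles sit right of the gauge. I'll settle which camera is meant by size, and move the wrist over the sleeves.

```bash
python3 - <<'E'
from h import *
e=cam('side');s=cam('scene')
for n,base,top in [('cam1',(308,236.5),(306.5,157.5)),('cam2',(218.6,382),(209.5,301))]:
    b=onz(e,base,.008)
    h=min(np.arange(.1,.35,.001),key=lambda z:abs(proj(e,[b[0],b[1],z])[1]-top[1]))
    print(n,b,'post h',h)
# feet corners on side crop
c=lambda u,v:onz(e,(u/2.2+180,v/2.2+150),.0)
for q in [[(240,205),(300,180),(359,215),(293,241)],[(37,528),(113,487),(181,548),(103,593)]]:
    P=[c(*x) for x in q]; print([round(float(np.linalg.norm(P[i]-P[(i+1)%4])),3) for i in range(4)],np.mean(P,0))
for n in ['frosted_bottle_1','gel_bottle','dropper','paper_tape','marker_pen']:
    print(n,[(onz(e,q,0).tolist(),sc) for q,sc in places(e,n)],[(onz(s,q,0).tolist(),sc) for q,sc in places(s,n)])
E
```

```text
cam1 [0.4464 0.0705 0.008 ] post h 0.2010000000000001
cam2 [ 0.1876 -0.3398  0.008 ] post h 0.15700000000000006
[0.085, 0.099, 0.086, 0.093] [0.455  0.0392 0.    ]
[0.06, 0.079, 0.06, 0.078] [ 0.19985 -0.3614   0.     ]
frosted_bottle_1 [([0.6566, -0.1613, 0.0], 0.96), ([0.6204, -0.244, 0.0], 0.84)] [([0.6262, -0.2372, 0.0], 0.9), ([0.3347, -0.216, 0.0], 0.72), ([0.6593, -0.1663, 0.0], 0.68), ([0.6135, -0.0985, 0.0], 0.16)]
gel_bottle [([0.6065, -0.0343, 0.0], 0.56), ([0.486, -0.3694, 0.0], 0.39)] [([0.6229, -0.023, 0.0], 0.73), ([0.5389, -0.2113, 0.0], 0.61), ([0.531, -0.2075, 0.0], 0.59), ([0.4693, -0.3567, 0.0], 0.42)]
dropper [([0.3932, -0.1091, 0.0], 0.81), ([0.6216, -0.2368, 0.0], 0.63)] [([0.4009, -0.1156, 0.0], 0.79)]
paper_tape [([0.6109, -0.0977, 0.0], 0.77)] [([0.6372, -0.0434, 0.0], 0.34)]
marker_pen [([0.3458, -0.2186, 0.0], 0.72)] [([0.6182, -0.2372, 0.0], 0.67), ([0.4966, -0.3967, 0.0], 0.27)]
```

Request:
move_arm(
  plan="0 0 0 -37 -14 2 100;0 0 0 -37 -14 2 100;0 0 0 -37 -14 2 100;0 0 0 -37 -14 2 100;0 0 0 -37 -14 2 100",
)

```text
time_s: 2.67
tcp_pos: [0.5792, -0.1866, 0.2088]
orientation: [180.0, 0.0, 90.0]
ft_force: [0.1, -0.3, -1.0]
finger_gap: 0.0932
```

Request:
move_arm(
  plan="0 0 0 -37 -14 2 100;0 0 0 -37 -14 2 100;0 0 0 -37 -14 2 100;0 0 0 -37 -14 2 100;0 0 0 -37 -14 2 100",
)

```text
time_s: 3.08
tcp_pos: [0.5092, -0.3717, 0.1988]
orientation: [180.0, 0.0, 90.0]
ft_force: [0.3, -0.7, -0.3]
finger_gap: 0.0932
```

Request:
move_arm(
  plan="0 0 0 0 0 0 100;0 0 0 0 0 0 100;0 0 0 0 0 0 100",
)

```text
time_s: 3.33
tcp_pos: [0.5104, -0.3692, 0.1986]
orientation: [180.0, -0.1, 90.0]
ft_force: [1.0, 1.2, 0.6]
finger_gap: 0.0927
```

```bash
python3 - <<'E'
from h import *
p=cam('wrist');cv2.imwrite('pics/w1.png',p['frame'][:,:,::-1])
np.save('w1.npy',p['world_to_cam'])
for t,z in [('sleeve_a_mid',.037),('sleeve_a_slot',.024),('sleeve_a',.002),('gauge_foot',.014),('tray',0),('gauge',0)]:
    print(t,[(q,onz(p,q,z).tolist(),s) for q,s in places(p,t)])
E
```

```text
sleeve_a_mid [([136.9, 63.4], [0.3546, -0.2285, 0.037], 0.39)]
sleeve_a_slot [([357.5, 212.3], [0.5441, -0.3569, 0.024], 0.87)]
sleeve_a [([293.9, 222.6], [0.4808, -0.3714, 0.002], 0.96), ([351.9, 220.9], [0.5407, -0.3696, 0.002], 0.59)]
gauge_foot []
tray [([276.2, 211.7], [0.4626, -0.3604, 0.0], 0.93)]
gauge [([352.9, 40.4], [0.5382, -0.2012, 0.0], 0.95)]
```

View pics/w1.png

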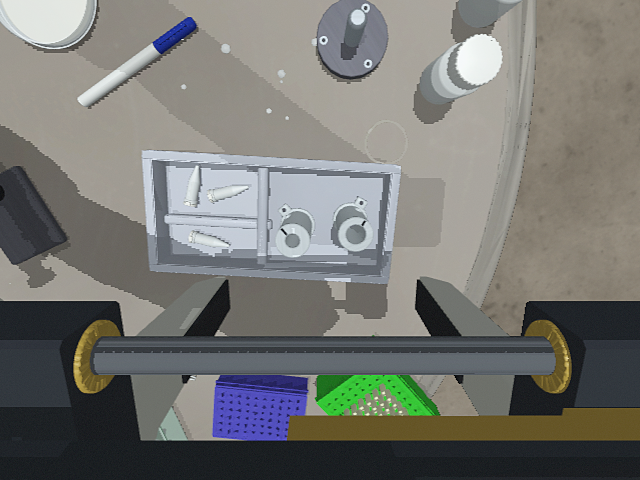

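The wrist view shows the left sleeve's top at (292,241) and the right one's at (358,233). The right one's bore looks larger, and both ears point up in the picture (+y). The meant camera is the near one: its post measures 201 mm and its foot about 96 x 86 mm, against a 157 mm post on the far one. I'll enlarge to check the bores and index lines.

```bash
python3 - <<'E'
import cv2
f=cv2.imread('pics/w1.png')
a=cv2.resize(f[190:280,262:392],None,fx=6,fy=6,interpolation=2)
cv2.imwrite('pics/c3.png',a)
E
```

```text
(no output)
```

View pics/c3.png

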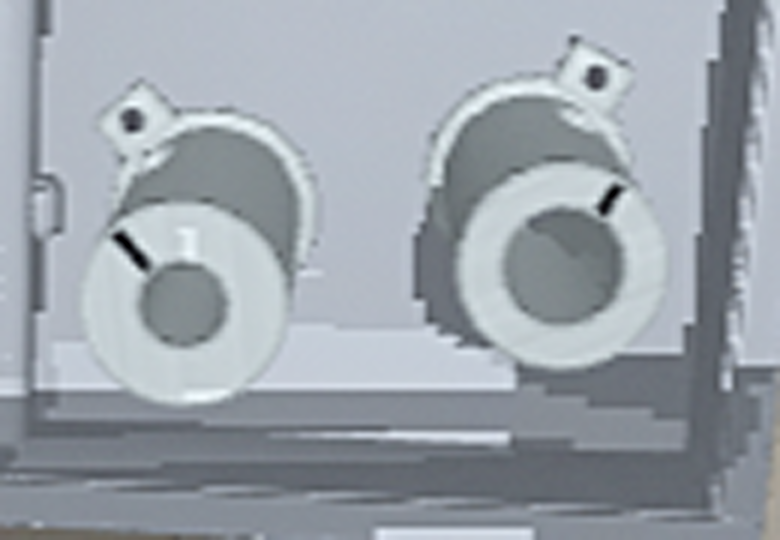

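The bore-to-outside ratios are 90/205 on the left (13 mm) and 118/208 on the right (17 mm), so the right sleeve fits. Its index line points up and to the right. Before grasping I'll take one wrist shot that has both the gauge and the inspection camera in it.

Request:
move_arm(
  plan="0 0 0 38 0 0 100;0 0 0 38 0 0 100;0 0 0 38 0 0 100;0 0 0 38 0 0 100;0 0 0 38 0 0 100",
)

```text
time_s: 4.1
tcp_pos: [0.5099, -0.1779, 0.1989]
orientation: [180.0, -0.0, 90.0]
ft_force: [-0.3, 0.1, -0.5]
finger_gap: 0.0933
```

Request:
move_arm(
  plan="0 0 0 38 0 0 100;0 0 0 0 0 0 100;0 0 0 0 0 0 100;0 0 0 0 0 0 100;0 0 0 0 0 0 100",
)

```text
time_s: 4.52
tcp_pos: [0.5099, -0.1437, 0.1987]
orientation: [180.0, 0.1, 89.9]
ft_force: [1.1, 0.0, -0.5]
finger_gap: 0.0931
```

```bash
python3 - <<'E'
from h import *
p=cam('wrist');f=p['frame'][:,:,::-1].copy();cv2.imwrite('pics/w2.png',f)
print(get_obs()['tcp_pos'])
np.save('w2.npy',p['world_to_cam'])
q={'camera_matrix':p['camera_matrix'],'world_to_cam':np.load('w1.npy')}
print('sleeve top L,R',onz(q,(292.8,240.7),.072),onz(q,(355.5,234.0),.072),'earR',onz(q,(361.2,202.8),.007),'idx',onz(q,(262+612/6,190+200/6),.072))
for t,z in [('gauge_foot',.014),('lens',.17),('view_point',.17),('camera',0),('gauge',0)]:
    print(t,[(c,onz(p,c,z).tolist(),s) for c,s in places(p,t)])
E
```

```text
[ 0.50981032 -0.14387139  0.19867058]
sleeve top L,R [ 0.4852 -0.373   0.072 ] [ 0.5381 -0.3671  0.072 ] earR [ 0.5492 -0.3501  0.007 ] idx [ 0.5449 -0.358   0.072 ]
gauge_foot [([349.2, 278.9], [0.5375, -0.2038, 0.014], 0.93)]
lens [([238.1, 50.9], [0.4684, -0.0258, 0.17], 0.74)]
view_point []
camera [([256.2, 36.2], [0.4493, 0.0274, 0.0], 0.96), ([425.7, 303.7], [0.6235, -0.2383, 0.0], 0.53)]
gauge [([349.4, 273.0], [0.5387, -0.2023, 0.0], 0.83), ([453.2, 245.0], [0.6478, -0.1712, 0.0], 0.71), ([426.5, 305.5], [0.6246, -0.2404, 0.0], 0.34)]
```

View pics/w2.png

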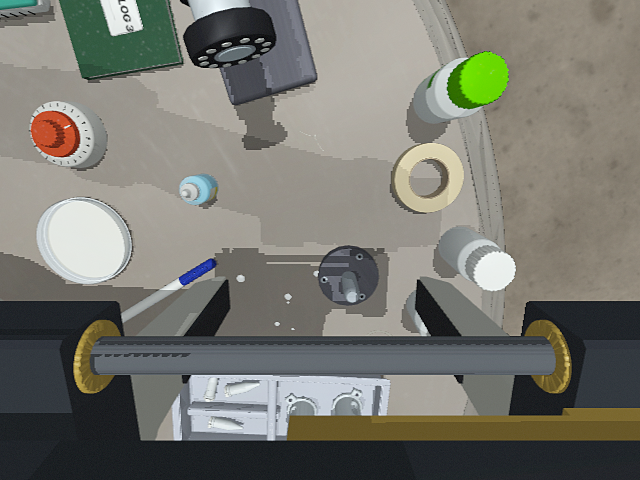

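The wrist view shows the camera head at (235,48), the gauge pin base at (348,276), and the tape, gel bottle and bottles to the right. The estimates agree: gauge at about (0.5375,-0.204), lens at about (0.4688,-0.027), and the camera looking along yaw about -70°. Now I'll turn to yaw 0, so the jaws run across the sleeve row, and hover over the right sleeve.

Request:
move_arm(
  plan="0 0 0.1208 0 0 0 100;0 0 0.1208 0 0 0 100;0 0 0.1208 0 0 0 100;0 0 0.1208 0 0 0 100;0 0 0.1208 0 0 0 100",
)

```text
time_s: 5.23
tcp_pos: [0.5099, -0.1423, 0.1986]
orientation: [-180.0, -0.0, 55.0]
ft_force: [0.4, -0.5, -0.7]
finger_gap: 0.0933
```

Request:
move_arm(
  plan="0 0 0.1208 0 0 0 100;0 0 0.1208 0 0 0 100;0 0 0.1208 0 0 0 100;0 0 0.1208 0 0 0 100;0 0 0.1208 0 0 0 100",
)

```text
time_s: 5.65
tcp_pos: [0.51, -0.1422, 0.1986]
orientation: [-180.0, -0.0, 20.4]
ft_force: [-0.6, 0.3, 0.6]
finger_gap: 0.0929
```

Request:
move_arm(
  plan="0 0 0.1208 0 0 0 100;0 0 0.1208 0 0 0 100;0 0 0.1208 0 0 0 100;0 0 0 4.8 37.3 0 100;0 0 0 4.8 37.3 0 100",
)

```text
time_s: 6.07
tcp_pos: [0.5209, -0.214, 0.1984]
orientation: [-179.9, -0.0, 0.4]
ft_force: [0.1, -0.5, 0.6]
finger_gap: 0.0928
```

Request:
move_arm(
  plan="0 0 0 4.8 37.3 0 100;0 0 0 4.8 37.3 0 100;0 0 0 4.8 37.3 0 100;0 0 0 4.8 37.3 0 100;0 0 0 0 0 0 100",
)

```text
time_s: 6.48
tcp_pos: [0.5357, -0.3762, 0.1983]
orientation: [179.5, 0.1, -0.6]
ft_force: [-1.0, -1.0, -0.3]
finger_gap: 0.0931
```

Request:
move_arm(
  plan="0 0 0 0 0 0 100;0 0 0 0 0 0 100;0 0 0 0 0 0 100",
)

```text
time_s: 6.73
tcp_pos: [0.5395, -0.3637, 0.1984]
orientation: [-179.9, -0.0, 0.2]
ft_force: [0.8, 0.5, -0.4]
finger_gap: 0.0927
```

```bash
python3 - <<'E'
from h import *
p=cam('wrist');f=p['frame'][:,:,::-1].copy();cv2.imwrite('pics/w3.png',f);np.save('w3.npy',p['world_to_cam'])
o=get_obs();print(o['tcp_pos'],o['orientation'],o['qpos'])
for t,z in [('sleeve_a_mid',.037),('sleeve_a_slot',.024),('sleeve_a',.002),('gauge_foot',.014)]:
    print(t,[(c,onz(p,c,z).tolist(),s) for c,s in places(p,t)])
u,v=proj(p,[.538,-.368,.072]).astype(int);print(u,v)
cv2.imwrite('pics/c4.png',cv2.resize(f[v-70:v+50,u-60:u+90],None,fx=5,fy=5,interpolation=2)); print('origin',u-60,v-70)
E
```

```text
[ 0.53962221 -0.36357685  0.19859078] [-1.79900862e+02 -1.56379910e-02  1.81619751e-01] [ 19.55596003  37.774198    22.48419112  83.40691373 -15.49644294
  61.92838141 -44.70166307]
sleeve_a_mid [([332.4, 226.2], [0.5392, -0.3719, 0.037], 0.98)]
sleeve_a_slot [([313.3, 219.2], [0.5433, -0.3537, 0.024], 0.71)]
sleeve_a [([327.1, 220.1], [0.5382, -0.3674, 0.002], 0.84), ([331.2, 266.1], [0.4883, -0.3721, 0.002], 0.79)]
gauge_foot [([163.3, 225.8], [0.5342, -0.203, 0.014], 0.79)]
328 236
origin 268 166
```

View pics/c4.png

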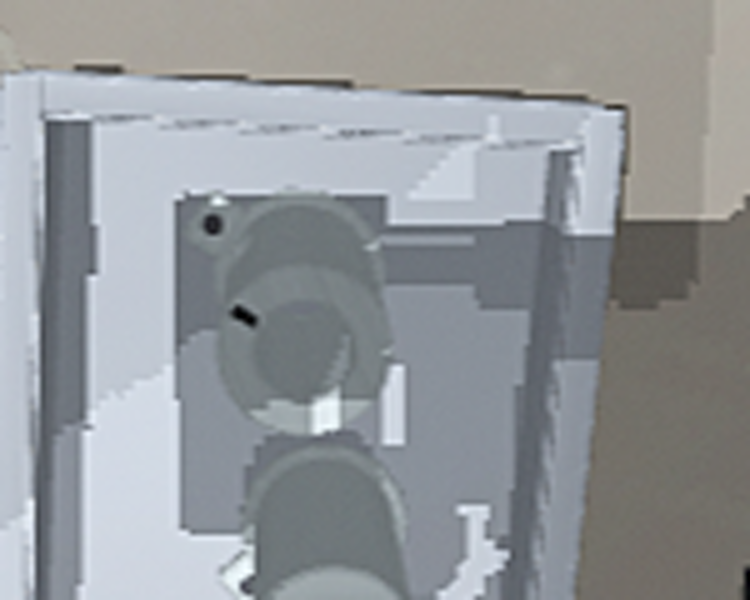

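The crop shows the fitting sleeve's top circle at (329,236), with ear and index up-left (+x,+y). Several estimates put the sleeve yaw at about 57°. Descending to grasp.

Request:
move_arm(
  plan="0 0 0 -1.5 3.5 20 100;0 0 0 0 0 30 100;0 0 0 0 0 30 100;0 0 0 0 0 30 100;0 0 0 0 0 20 100",
)

```text
time_s: 7.4
tcp_pos: [0.5365, -0.3676, 0.0659]
orientation: [-179.9, 0.2, 0.1]
ft_force: [0.4, 0.1, 0.4]
finger_gap: 0.0929
```

Request:
move_arm(
  plan="0 0 0 0 0 15 100;0 0 0 0 0 11 100;0 0 0 0 0 0 100;0 0 0 0 0 0 100;0 0 0 0 0 0 100",
)

```text
time_s: 7.82
tcp_pos: [0.5382, -0.3699, 0.044]
orientation: [179.9, -0.1, 0.0]
ft_force: [0.3, 0.3, -0.2]
finger_gap: 0.0932
```

Request:
move_arm(
  plan="0 0 0 0 0 0 20;0 0 0 0 0 0 20;0 0 0 0 0 0 20;0 0 0 0 0 0 20;0 0 0 0 0 0 20",
  newtons=25,
)

```text
time_s: 8.23
tcp_pos: [0.5375, -0.3693, 0.043]
orientation: [180.0, -0.0, 0.0]
ft_force: [0.2, -1.3, -0.3]
finger_gap: 0.0642
```

Request:
move_arm(
  plan="0 0 0 0 0 0 20;0 0 0 0 0 0 20;0 0 0 0 0 0 20;0 0 0 0 0 0 20;0 0 0 0 0 0 20",
)

```text
time_s: 8.65
tcp_pos: [0.5374, -0.3692, 0.0426]
orientation: [-180.0, 0.0, 0.0]
ft_force: [0.0, 0.6, 0.3]
finger_gap: 0.031
```

Request:
move_arm(
  plan="0 0 0 0 0 0 5;0 0 0 0 0 0 5;0 0 0 0 0 0 5;0 0 0 0 0 0 5;0 0 0 0 0 0 5",
)

```text
time_s: 9.07
tcp_pos: [0.5373, -0.3692, 0.0426]
orientation: [-180.0, 0.0, 0.0]
ft_force: [0.4, -0.6, -0.6]
finger_gap: 0.0297
```

Request:
move_arm(
  plan="0 0 0 0 0 -10 5;0 0 0 0 0 -20 5;0 0 0 0 0 -25 5;0 0 0 0 0 -25 5;0 0 0 0 0 -20 5",
)

```text
time_s: 9.48
tcp_pos: [0.5377, -0.3698, 0.1453]
orientation: [179.9, -0.1, 0.0]
ft_force: [0.5, -0.6, -1.1]
finger_gap: 0.0298
```

Request:
move_arm(
  plan="0 0 0 0 -25 0 5;0 0 0 0 -35 0 5;0 0 0 0 -35 0 5;0 0 0 0 -30 0 5;0 0 0 0 -15 0 5",
)

```text
time_s: 9.9
tcp_pos: [0.5379, -0.2236, 0.1431]
orientation: [-179.8, -0.0, 0.3]
ft_force: [0.7, 1.3, -1.1]
finger_gap: 0.0302
```

Request:
move_arm(
  plan="0 0 0 0 0 0 5;0 0 0 0 0 0 5;0 0 0 0 0 0 5;0 0 0 0 0 0 5;0 0 0 0 0 0 5",
)

```text
time_s: 10.32
tcp_pos: [0.5369, -0.2315, 0.1428]
orientation: [179.9, -0.0, -0.2]
ft_force: [0.7, 0.3, -0.2]
finger_gap: 0.0296
```

```bash
python3 - <<'E'
from h import *
o=get_obs();print(o['tcp_pos'],o['orientation'],o['finger_gap'])
p,e,s=cam('wrist'),cam('side'),cam('scene')
for n,q in [('wrist',p),('side',e),('scene',s)]:
    cv2.imwrite(f'pics/{n}4.png',q['frame'][:,:,::-1])
g=[.5375,-.204,.039]
u,v=proj(e,g).astype(int);a=cv2.resize(e['frame'][v-70:v+40,u-60:u+60],(400,367),interpolation=2)
u,v=proj(s,g).astype(int);print(u,v);b=cv2.resize(s['frame'][v-70:v+40,u-60:u+60],(400,367),interpolation=2)
cv2.imwrite('pics/c5.png',np.hstack([a,b])[:,:,::-1])
for n,q in [('wrist',p),('side',e),('scene',s)]:
  for t in ['gauge_foot','sleeve_a_mid','sleeve_a_slot']: print(n,t,places(q,t))
z=get_obs()['tcp_pos']
print('expect gauge',[proj(q,[.5375,-.204,.014]) for q in (p,e,s)])
E
```

```text
[ 0.53685659 -0.23147758  0.1427912 ] [ 1.79925200e+02 -1.85699215e-05 -1.50553140e-01] 0.029614170299166635
293 253
wrist gauge_foot [([288.4, 232.8], 0.73), ([44.0, 323.0], 0.62)]
wrist sleeve_a_mid [([324.1, 286.7], 0.68)]
wrist sleeve_a_slot [([295.6, 265.6], 0.98)]
side gauge_foot [([392.1, 292.1], 0.92)]
side sleeve_a_mid [([406.2, 246.8], 0.17)]
side sleeve_a_slot [([405.5, 244.8], 0.77)]
scene gauge_foot [([296.7, 263.0], 0.83), ([297.1, 221.5], 0.7)]
scene sleeve_a_mid [([297.1, 213.3], 0.83)]
scene sleeve_a_slot []
expect gauge [array([290.70306323, 233.27004679]), array([393.15746483, 291.77614845]), array([293.57635882, 261.76147605])]
```

View pics/c5.png

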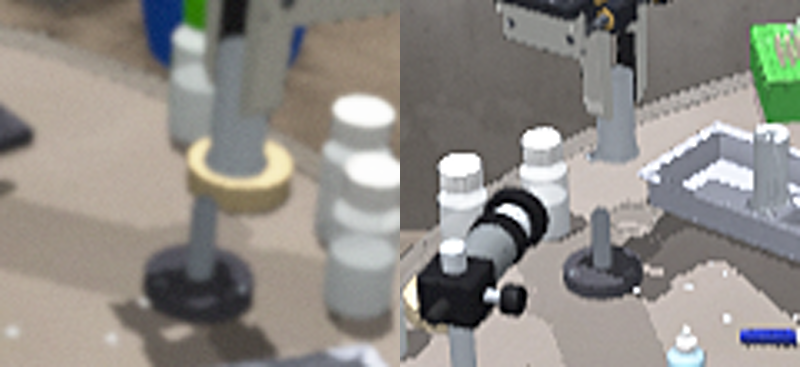

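The sleeve is held, shown above the pin in both views. In crop pixels, the side view has the sleeve axis at x≈240 and the pin at ≈204; the scene view has 618 and 602. I'll calculate the alignment relatively, so that camera bias cancels.

```bash
cat > rel.py <<'E'
from h import *
from scipy.optimize import least_squares
# horizontal (column) edge midpoints at given rows, by gradient profile
def mid(f,row,c,half,n=3):
    g=cv2.cvtColor(f,cv2.COLOR_RGB2GRAY).astype(float)[row-n:row+n+1].mean(0)
    print(row,c-half,g[c-half:c+half].round().astype(int).tolist())
E
python3 - <<'E'
from rel import *
e,s=cam('side'),cam('scene')
ow=[]
for n,q in (('side',e),('scene',s)):
    u,v=proj(q,[.5375,-.204,.039]).round().astype(int);print(n,u,v)
    mid(q['frame'],v,u,12,2); mid(q['frame'],v-5,u,12,2)
    u,v=proj(q,[.5375,-.2315,.115]).round().astype(int);print(n,'slv',u,v)
    mid(q['frame'],v,u,16,2);mid(q['frame'],v-5,u,16,2)
E
```

```text
side 394 281
281 382 [146, 146, 145, 143, 139, 140, 138, 132, 119, 105, 98, 99, 100, 101, 102, 102, 117, 135, 147, 150, 150, 150, 149, 150]
276 382 [162, 161, 162, 161, 160, 160, 159, 156, 144, 121, 103, 98, 99, 100, 101, 102, 112, 131, 143, 143, 140, 139, 141, 144]
side slv 404 253
253 388 [111, 115, 134, 167, 193, 208, 209, 194, 161, 134, 123, 126, 128, 129, 128, 129, 129, 130, 133, 131, 132, 131, 131, 131, 144, 176, 202, 204, 200, 191, 181, 165]
248 388 [143, 144, 145, 147, 148, 149, 150, 149, 140, 127, 123, 124, 127, 129, 128, 128, 129, 129, 130, 130, 132, 132, 131, 128, 129, 132, 135, 133, 132, 130, 129, 128]
scene 293 254
254 281 [136, 153, 137, 149, 144, 165, 165, 169, 174, 132, 109, 116, 116, 113, 107, 142, 158, 163, 163, 154, 134, 120, 121, 147]
249 281 [159, 155, 149, 113, 121, 121, 116, 146, 184, 133, 108, 115, 115, 112, 105, 160, 163, 173, 179, 179, 178, 176, 171, 172]
scene slv 298 224
224 282 [117, 137, 135, 149, 149, 165, 162, 171, 167, 164, 146, 144, 150, 150, 150, 150, 149, 147, 144, 142, 129, 176, 202, 198, 198, 196, 197, 197, 196, 196, 196, 196]
219 282 [101, 101, 101, 101, 100, 97, 94, 104, 107, 100, 145, 142, 140, 144, 146, 148, 148, 144, 142, 141, 130, 159, 182, 168, 180, 185, 179, 183, 184, 197, 191, 191]
```

```bash
python3 - <<'E'
from h import *
e,s=cam('side'),cam('scene')
o=get_obs();t=o['tcp_pos'];print(t)
m={'e':(394.0,404.3),'s':(292.7,297.0)}
A=[];b=[]
for q,(mp,ms),rp,rs in ((e,m['e'],281,253),(s,m['s'],254,224)):
    G=np.array([.5375,-.204,.039]);P=np.array([t[0],t[1],.115])
    # row-consistent z
    zs=np.linspace(0,.2,401)
    G[2]=zs[np.argmin([abs(proj(q,[G[0],G[1],z])[1]-rp) for z in zs])]
    P[2]=zs[np.argmin([abs(proj(q,[P[0],P[1],z])[1]-rs) for z in zs])]
    print(proj(q,G)[0]-mp,G[2],proj(q,P)[0]-ms,P[2])
    J=[(proj(q,G+d)-proj(q,G))[0]/.001 for d in np.eye(3)[:2]*.001]
    JP=[(proj(q,P+d)-proj(q,P))[0]/.001 for d in np.eye(3)[:2]*.001]
    A.append((J,JP));b.append((mp-proj(q,G)[0],ms-proj(q,P)[0]))
dg=np.linalg.solve([a[0] for a in A],[x[0] for x in b]);dp=np.linalg.solve([a[1] for a in A],[x[1] for x in b])
print('pin corr mm',dg*1e3,'sleeve corr mm',dp*1e3,'rel pin-sleeve mm',1e3*(np.array([.5375,-.204])+dg-t[:2]-dp))
E
```

```text
[ 0.53730978 -0.22922678  0.14264611]
0.1528333536451214 0.0385 -0.9935736448374541 0.114
0.5068652991801059 0.0385 0.8395292861499115 0.117
pin corr mm [0.44272972 1.65087215] sleeve corr mm [2.25722143 0.63116194] rel pin-sleeve mm [-1.62427417 26.24649455]
```

Request:
move_arm(
  plan="0 0 0 -1.2 -10 0 5;0 0 0 0 -10 0 5;0 0 0 0 -6 10 5;0 0 0 0 0 10 5;0 0 0 0 0 10 5",
)

```text
time_s: 11.53
tcp_pos: [0.5363, -0.2017, 0.112]
orientation: [-180.0, 0.0, 0.1]
ft_force: [0.3, -0.3, -1.3]
finger_gap: 0.0297
```

Request:
move_arm(
  plan="0 0 0 0 0 4 5;0 0 0 0 0 0 5;0 0 0 0 0 0 5;0 0 0 0 0 0 5;0 0 0 0 0 0 5",
)

```text
time_s: 11.95
tcp_pos: [0.5364, -0.2038, 0.1091]
orientation: [180.0, -0.1, -0.0]
ft_force: [-0.5, 0.0, -1.1]
finger_gap: 0.0298
```

```bash
python3 - <<'E'
from rel import *
o=get_obs();print(o['tcp_pos'],o['orientation'],o['ft_force'])
e,s=cam('side'),cam('scene')
for n,q in (('side',e),('scene',s)):
    for z in (.035,.045,.085,.095):
        u,v=proj(q,[.5375,-.204,z]).round().astype(int); mid(q['frame'],v,u,14,1)
a=cv2.resize(e['frame'][230:310,350:440],(400,356),interpolation=2)
b=cv2.resize(s['frame'][200:280,250:340],(400,356),interpolation=2)
cv2.imwrite('pics/c6.png',np.hstack([a,b])[:,:,::-1])
E
```

```text
[ 0.53638958 -0.20383007  0.10910537] [ 1.79969604e+02 -5.21930389e-02 -7.80986677e-03] [-0.50411673  0.00510211 -1.06108572]
283 380 [142, 139, 134, 124, 117, 109, 99, 94, 91, 89, 88, 91, 95, 99, 100, 101, 99, 102, 112, 124, 136, 140, 144, 146, 148, 150, 152, 152]
278 380 [147, 146, 146, 147, 145, 149, 147, 147, 150, 146, 132, 113, 99, 97, 99, 98, 102, 102, 115, 137, 148, 153, 157, 159, 159, 160, 160, 162]
260 382 [177, 175, 175, 174, 174, 168, 157, 137, 124, 124, 127, 127, 130, 128, 129, 132, 133, 131, 132, 131, 131, 129, 122, 114, 108, 106, 105, 105]
255 383 [176, 169, 157, 143, 129, 119, 114, 115, 121, 125, 126, 127, 128, 127, 126, 127, 128, 129, 128, 128, 128, 125, 116, 111, 114, 119, 131, 146]
255 279 [159, 161, 150, 175, 170, 188, 173, 174, 177, 172, 172, 129, 112, 117, 117, 113, 107, 152, 174, 185, 190, 193, 147, 140, 104, 90, 90, 90]
252 279 [161, 162, 151, 147, 132, 129, 126, 162, 159, 192, 205, 152, 108, 116, 119, 112, 103, 164, 174, 157, 157, 168, 162, 142, 115, 127, 106, 84]
239 278 [226, 222, 217, 202, 178, 174, 202, 203, 189, 145, 143, 150, 150, 151, 152, 150, 147, 144, 144, 129, 182, 203, 199, 198, 198, 198, 197, 200]
235 278 [246, 242, 232, 213, 179, 177, 202, 208, 174, 135, 143, 144, 146, 148, 151, 148, 145, 143, 140, 125, 207, 199, 198, 198, 197, 195, 217, 212]
```

View pics/c6.png

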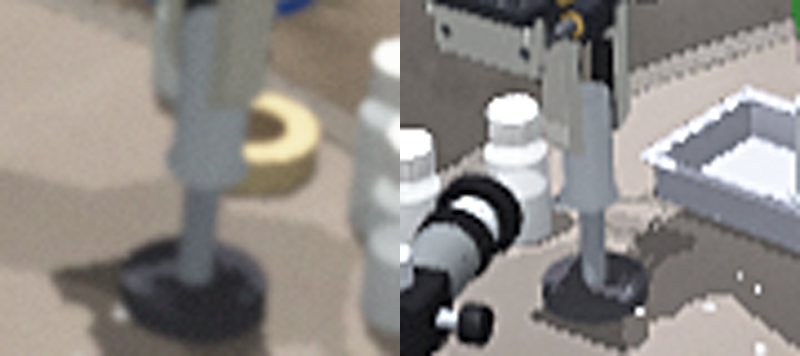

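```bash
cat > solve.py <<'E'
from h import *
def rel(e,s,me,ms,t,G0=(.5379,-.2024)):
    out=[];A=[[],[]];b=[[],[]]
    for q,(mp,rp,msl,rs) in ((e,me),(s,ms)):
        for k,(xy,c,r) in enumerate(((G0,mp,rp),(t[:2],msl,rs))):
            zs=np.linspace(0,.25,2501);P=[proj(q,[*xy,z]) for z in zs];i=np.argmin([abs(p[1]-r) for p in P]);X=np.array([*xy,zs[i]])
            A[k].append([(proj(q,X+d)-proj(q,X))[0]/.001 for d in np.eye(3)[:2]*.001]);b[k].append(c-P[i][0])
    d=[np.linalg.solve(A[k],b[k]) for k in (0,1)]
    print('pin',np.array(G0)+d[0],'slv off tcp mm',d[1]*1e3,'rel',1e3*(np.array(G0)+d[0]-t[:2]-d[1]))
E
python3 - <<'E'
from solve import *
rel(cam('side'),cam('scene'),(394.4,278,396.4,260),(292.7,252,292.3,239),get_obs()['tcp_pos'])
E
```

```text
pin [ 0.53801696 -0.20289796] slv off tcp mm [ 1.84147079 -0.55192895] rel [-0.09199787  1.07930891]
```

The relative offset of pin from sleeve is now about (-0.1, +1) mm, well within the nose's capture range. I'll nudge it and descend gently.

Request:
move_arm(
  plan="0 0 0 0 -0.7 2 5;0 0 0 0 0 2 5;0 0 0 0 0 2 5;0 0 0 0 0 2 5;0 0 0 0 0 1 5",
)

```text
time_s: 12.57
tcp_pos: [0.5359, -0.2027, 0.0993]
orientation: [180.0, 0.0, 0.0]
ft_force: [0.1, -0.7, -1.5]
finger_gap: 0.0299
```

Request:
move_arm(
  plan="0 0 0 0 0 1 5;0 0 0 0 0 1 5;0 0 0 0 0 1 5;0 0 0 0 0 0 5;0 0 0 0 0 0 5",
)

```text
time_s: 12.98
tcp_pos: [0.536, -0.2027, 0.0966]
orientation: [180.0, 0.0, 0.0]
ft_force: [-0.4, 0.5, -0.5]
finger_gap: 0.0298
```

No force 8 mm past the pin's top, so the sleeve is on the pin. Continuing down.

Request:
move_arm(
  plan="0 0 0 0 0 4 5;0 0 0 0 0 4 5;0 0 0 0 0 4 5;0 0 0 0 0 4 5;0 0 0 0 0 4 5",
)

```text
time_s: 13.4
tcp_pos: [0.5359, -0.2027, 0.0761]
orientation: [180.0, 0.0, 0.0]
ft_force: [-0.4, -1.1, 0.0]
finger_gap: 0.0298
```

Request:
move_arm(
  plan="0 0 0 0 0 4 5;0 0 0 0 0 4 5;0 0 0 0 0 4 5;0 0 0 0 0 3 5;0 0 0 0 0 2 5",
)

```text
time_s: 13.82
tcp_pos: [0.536, -0.2026, 0.0592]
orientation: [180.0, 0.0, 0.0]
ft_force: [-0.5, -2.5, -0.9]
finger_gap: 0.0301
```

Request:
move_arm(
  plan="0 0 0 0 0 1 5;0 0 0 0 0 1 5;0 0 0 0 0 0 5",
)

```text
time_s: 14.07
tcp_pos: [0.536, -0.2027, 0.0575]
orientation: [180.0, 0.0, 0.0]
ft_force: [-1.0, -1.1, -2.4]
finger_gap: 0.0299
```

Request:
move_arm(
  plan="0 0 0 0 0 1 5;0 0 0 0 0 0.7 5;0 0 0 0 0 0 5;0 0 0 0 0 0 5",
)

```text
time_s: 14.4
tcp_pos: [0.5361, -0.2027, 0.0559]
orientation: [180.0, 0.0, 0.0]
ft_force: [-0.6, -1.3, 0.4]
finger_gap: 0.0296
```

Request:
move_arm(
  plan="0 0 0 0 0 0.7 5;0 0 0 0 0 0.5 5;0 0 0 0 0 0 5;0 0 0 0 0 0 5",
)

```text
time_s: 14.73
tcp_pos: [0.5361, -0.2027, 0.0549]
orientation: [180.0, -0.0, 0.0]
ft_force: [-0.9, -1.7, 1.1]
finger_gap: 0.03
```

Request:
move_arm(
  plan="0 0 0 0 0 0.6 5;0 0 0 0 0 0.5 5;0 0 0 0 0 0 5;0 0 0 0 0 0 5",
)

```text
time_s: 15.07
tcp_pos: [0.5362, -0.2027, 0.0548]
orientation: [-180.0, -0.0, 0.0]
ft_force: [-2.8, -1.4, 6.8]
finger_gap: 0.0299
```

Request:
move_arm(
  plan="0 0 0 0 0 0.6 5;0 0 0 0 0 0.5 5;0 0 0 0 0 0 5;0 0 0 0 0 0 5",
)

```text
time_s: 15.4
tcp_pos: [0.5362, -0.2027, 0.0548]
orientation: [-180.0, -0.1, 0.0]
ft_force: [-4.0, 0.7, 13.3]
finger_gap: 0.0298
```

The sleeve is fully home: contact came at TCP z 0.0548 against 0.0546 expected, and 13 N of push gave no further travel. Now I'll lift it off, turn 53° and go to the view point.

Request:
move_arm(
  plan="0 0 0 0 0 -5.5 5;0 0 0 0 0 -10 5;0 0 0 0 0 -15 5;0 0 0 0 0 -20 5;0 0 0 0 0 -20 5",
)

```text
time_s: 15.82
tcp_pos: [0.5361, -0.2016, 0.1235]
orientation: [-179.9, 0.1, 0.0]
ft_force: [-0.3, 0.4, -0.0]
finger_gap: 0.0302
```

Request:
move_arm(
  plan="0 0 0 0 0 -20 5;0 0 0 0 0 -20 5;0 0 0 0 0 -15 5;0 0 0 0 0 -10 5;0 0 0 0 0 0 5",
)

```text
time_s: 16.23
tcp_pos: [0.5377, -0.2023, 0.1904]
orientation: [180.0, -0.3, 0.1]
ft_force: [-0.0, 0.6, -0.6]
finger_gap: 0.0297
```

Request:
move_arm(
  plan="0 0 -0.1156 0 0 0 5;0 0 -0.1156 0 0 0 5;0 0 -0.1156 0 0 0 5;0 0 -0.1156 0 0 0 5;0 0 -0.1156 0 0 0 5",
)

```text
time_s: 16.65
tcp_pos: [0.5355, -0.2016, 0.1867]
orientation: [-179.8, 0.1, 33.5]
ft_force: [-1.4, 0.5, -0.4]
finger_gap: 0.0299
```

Request:
move_arm(
  plan="0 0 -0.1156 0 0 0 5;0 0 -0.1156 0 0 0 5;0 0 -0.1156 0 0 0 5;0 0 0 0 0 0 5;0 0 0 0 0 0 5",
)

```text
time_s: 17.07
tcp_pos: [0.5356, -0.2021, 0.1871]
orientation: [-179.9, -0.0, 52.9]
ft_force: [-0.1, -0.1, -1.4]
finger_gap: 0.0297
```

Request:
move_arm(
  plan="0 0 0 9 -15 0 5;0 0 0 12 -20 0 5;0 0 0 12 -20 0 5;0 0 0 10 -18 0 5;0 0 0 6 -11 0 5",
)

```text
time_s: 17.48
tcp_pos: [0.4974, -0.11, 0.1875]
orientation: [-179.8, -0.0, 53.0]
ft_force: [-0.6, 0.3, -1.5]
finger_gap: 0.0299
```

Request:
move_arm(
  plan="0 0 0 0 0 0 5;0 0 0 0 0 0 5;0 0 0 0 0 0 5;0 0 0 0 0 0 5;0 0 0 0 0 0 5",
)

```text
time_s: 17.9
tcp_pos: [0.4988, -0.1143, 0.188]
orientation: [180.0, 0.0, 52.9]
ft_force: [-0.4, -0.3, -0.3]
finger_gap: 0.0299
```

```bash
python3 - <<'E'
from h import *
o=get_obs();print(o['tcp_pos'],o['orientation'],o['ft_force'])
e,s,w=cam('side'),cam('scene'),cam('wrist')
Q={'e':e,'s':s,'w':w}
for n,q in Q.items():
    cv2.imwrite(f'pics/f_{n}.png',q['frame'][:,:,::-1])
    for t in ['lens','sleeve_a_slot','sleeve_a_mid','sleeve_a','view_point','camera']: print(n,t,places(q,t))
for nm,X in (('lens',[.4688,-.0275,.17]),('slot',[.4945,-.098,.17]),('mid',[.4996,-.1121,.183])): print(nm,[proj(q,X).round(1).tolist() for q in Q.values()])
u,v=proj(s,[.485,-.07,.17]).round().astype(int)
b=cv2.resize(s['frame'][v-42:v+42,u-56:u+56],(800,600),interpolation=2);print(u-56,v-42)
cv2.imwrite('pics/c7.png',b[:,:,::-1])
E
```

```text
[ 0.49882424 -0.11429911  0.18799284] [1.79962439e+02 2.51165740e-02 5.28758796e+01] [-0.36593178 -0.32902235 -0.26432872]
e lens [([331.0, 183.0], 0.89), ([238.4, 344.2], 0.78), ([435.9, 277.5], 0.25)]
e sleeve_a_slot [([363.4, 194.9], 0.73), ([353.9, 201.2], 0.62)]
e sleeve_a_mid [([358.0, 197.4], 0.81)]
e sleeve_a [([407.3, 359.6], 0.64), ([362.0, 214.8], 0.55)]
e view_point []
e camera [([225.0, 393.2], 0.86), ([354.0, 199.8], 0.26)]
s lens [([270.1, 245.6], 0.62)]
s sleeve_a_slot [([283.3, 229.2], 0.59), ([343.9, 240.5], 0.24)]
s sleeve_a_mid [([280.6, 220.6], 0.56)]
s sleeve_a [([280.9, 235.2], 0.74), ([346.6, 247.4], 0.71)]
s view_point [([247.4, 274.8], 0.46)]
s camera [([260.6, 319.8], 0.83), ([433.1, 274.0], 0.56)]
w lens [([171.0, 186.7], 0.63)]
w sleeve_a_slot [([296.7, 269.2], 0.97), ([237.7, 279.4], 0.74)]
w sleeve_a_mid [([324.5, 289.3], 0.71), ([370.5, 72.0], 0.66)]
w sleeve_a [([321.4, 265.3], 0.9)]
w view_point [([493.1, 248.2], 0.51)]
w camera [([408.0, 274.7], 0.43)]
lens [[331.7, 186.4], [268.0, 246.7], [175.6, 188.8]]
slot [[356.0, 198.4], [278.6, 230.9], [299.9, 264.6]]
mid [[361.4, 194.7], [280.3, 223.0], [323.2, 287.8]]
218 195
```

View pics/c7.png

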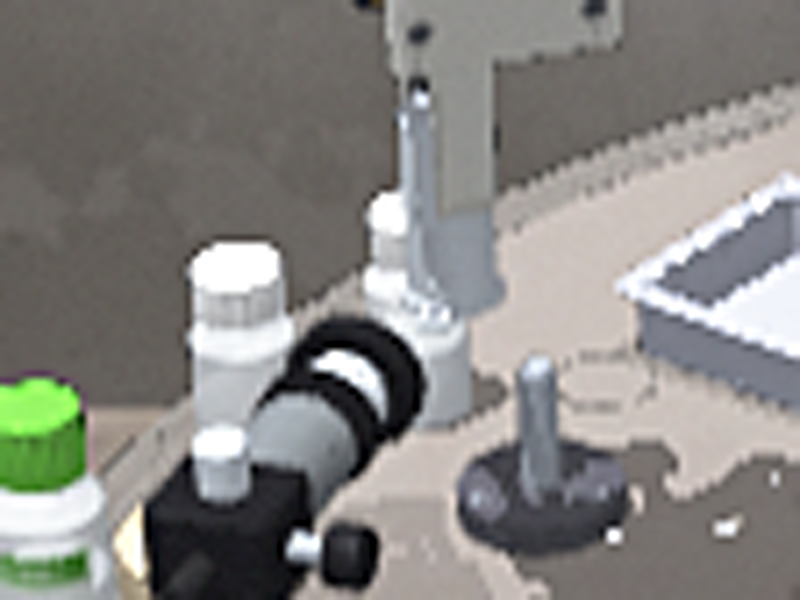

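The scene crop shows the sleeve upright with its ear towards the lens, at crop (430,312), in front of the lens ring at (350,390). One last wrist crop to check direction and distance.

```bash
python3 - <<'E'
from h import *
s,e,w=cam('scene'),cam('side'),cam('wrist')
print('lens w now',onz(w,(171,186.7),.17),'tri3',tri([(s,(270,245.2)),(e,(331.3,183)),(w,(171,186.7))]))
print('slot w',onz(w,(296.7,269.2),.17), 'tri',tri([(w,(296.7,269.2)),(s,(283.3,229.2))]))
K=w['camera_matrix']
T=np.eye(4);T[:3,:3]=Ro.from_euler('xyz',[-179.854,0.0036,90.001],degrees=True).as_matrix();T[:3,3]=[.6492,0,.2175]
p0={'camera_matrix':K,'world_to_cam':np.linalg.inv(T@w['tool_from_camera'])}
for z in (0.005,.012):
    P=np.array([onz(p0,c,z) for c in [(82,147),(153,126),(189,226),(118,246)]])
    d=(P[3]-P[0]+P[2]-P[1])[:2]/2;f=(P[1]-P[0]+P[2]-P[3])[:2]/2
    print(z,P.mean(0),np.linalg.norm(d),np.degrees(np.arctan2(d[1],d[0])),np.linalg.norm(f),np.degrees(np.arctan2(f[1],f[0])))
cv2.imwrite('pics/c8.png',cv2.resize(w['frame'][90:330,90:390],(750,600),interpolation=2)[:,:,::-1])
E
```

```text
lens w now [ 0.4673 -0.0245  0.17  ] tri3 (array([ 0.4671, -0.027 ,  0.1756]), [np.float64(3.8), np.float64(1.8), np.float64(2.8)])
slot w [ 0.4913 -0.0982  0.17  ] tri (array([ 0.4885, -0.1015,  0.1722]), [np.float64(4.8), np.float64(4.8)])
0.005 [0.451025 0.03075  0.005   ] 0.10698459001183298 -76.8990087090068 0.08076430213900199 15.43866865294296
0.012 [0.454675 0.0315   0.012   ] 0.10502072414528478 -76.92973311315862 0.07930833814927664 15.429365767368436
```

View pics/c8.png

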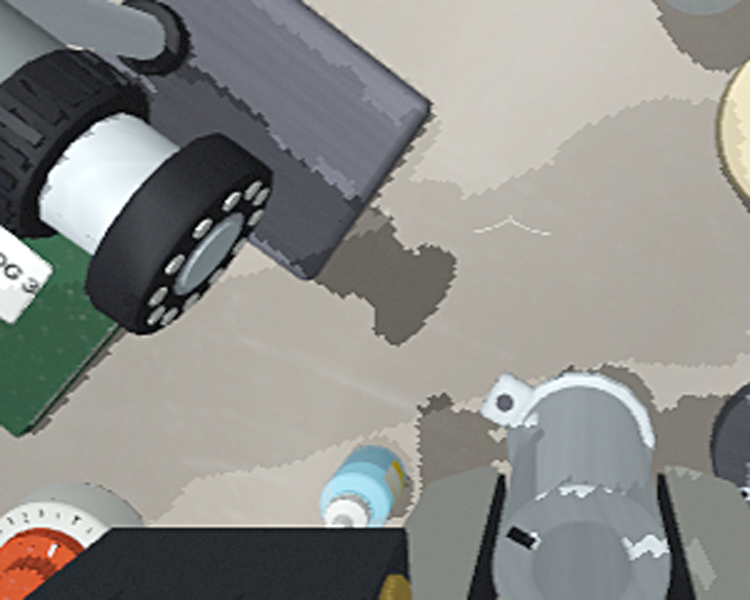

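The wrist crop shows the lens glass centre at crop (208,254), the foot corner at (430,101), and the sleeve's ear hole at (504,402) and index at (520,537). I'll use these to refine the lens axis and the sleeve yaw.

```bash
python3 - <<'E'
from h import *
w=cam('wrist');o=get_obs();t=np.array(o['tcp_pos']);print(t)
C=lambda u,v,z:onz(w,(u/2.5+90,v/2.5+90),z)
ang=lambda a,b:round(float(np.degrees(np.arctan2(*(b-a)[1::-1]))),1)
for z in (0,.008): print('front edge',ang(C(310,278,z),C(430,103,z)),np.linalg.norm(C(310,278,z)-C(430,103,z)),'side',ang(C(290,0,z),C(428,98,z)),C(430,103,z))
print('lens',C(208.3,254,.17))
ax=t[:2]+np.array([.0008,.0010]);zf=t[2]-.0408
ear=C(504,402,zf+.005);bore=C(583,568,zf+.07);idx=C(520,537,zf+.07)
print('ear',ear,'bore',bore,'idx',idx,'axis est',ax)
print('yaw ear-axis',ang(np.append(ax,0),ear),np.linalg.norm(ear[:2]-ax),'ear-bore',ang(bore,ear),'idx-bore',ang(bore,idx),'idx-ax',ang(np.append(ax,0),idx))
# old frames: foot far corner / lens in w2
w2={'camera_matrix':w['camera_matrix'],'world_to_cam':np.load('w2.npy')}
for z in (0,.008): print('w2 front',ang(onz(w2,(233,103),z),onz(w2,(316,78),z)),'side',ang(onz(w2,(290,0),z),onz(w2,(316,76),z)),onz(w2,(316,78),z),np.linalg.norm(onz(w2,(233,103),z)-onz(w2,(316,78),z)))
# sub-pixel check: LINES via gradient around the foot in fresh w2 & w frames
for n,q,box in (('w',cv2.imread('pics/f_w.png'),(180,90,270,205)),('w2',cv2.imread('pics/w2.png'),(225,0,325,110)),('w0',cv2.imread('pics/wrist0.png'),(75,120,195,250))):
    g=cv2.cvtColor(q,cv2.COLOR_BGR2GRAY);x0,y0,x1,y1=box
    L,wd,_,_=cv2.createLineSegmentDetector().detect(g[y0:y1,x0:x1])
    T=np.eye(4);T[:3,:3]=Ro.from_euler('xyz',[-179.854,0.0036,90.001],degrees=True).as_matrix();T[:3,3]=[.6492,0,.2175]
    pp={'w':w,'w2':w2,'w0':{'camera_matrix':w['camera_matrix'],'world_to_cam':np.linalg.inv(T@w['tool_from_camera'])}}[n]
    for l in L[:,0]:
        a,b=l[:2]+[x0,y0],l[2:]+[x0,y0]
        if np.linalg.norm(a-b)>28: print(n,a.round(),b.round(),'dir',ang(onz(pp,a,.004),onz(pp,b,.004)))
E
```

```text
[ 0.49848204 -0.11287004  0.18804465]
front edge 15.8 0.0835431026476752 side -71.9 [ 0.5044 -0.0085  0.    ]
front edge 15.8 0.08177120520085294 side -71.9 [ 0.5053 -0.0096  0.008 ]
lens [ 0.4665 -0.027   0.17  ]
ear [ 0.4911 -0.0914  0.1522] bore [ 0.4997 -0.1107  0.2172] idx [ 0.4947 -0.0999  0.2172] axis est [ 0.49928204 -0.11187004]
yaw ear-axis 111.8 0.02204469101341182 ear-bore 114.0 idx-bore 114.8 idx-ax 110.9
w2 front 15.4 side -70.0 [ 0.5039 -0.008   0.    ] 0.08255767680839862
w2 front 15.4 side -70.0 [ 0.504  -0.0095  0.008 ] 0.0806895284408082
w [210.  90.] [261. 129.] dir -74.4
w [256. 130.] [205.  90.] dir 105.4
w2 [314.  83.] [269.  96.] dir -164.5
w2 [298.   0.] [318.  78.] dir -74.7
w2 [268.  95.] [235. 105.] dir -164.6
w2 [314.  76.] [294.   1.] dir 105.4
w2 [234. 102.] [263.  93.] dir 15.8
w0 [114. 146.] [ 83. 145.] dir 178.0
w0 [119. 133.] [152. 124.] dir 13.7
w0 [155. 129.] [190. 224.] dir -74.8
w0 [ 96. 203.] [ 79. 164.] dir 105.9
w0 [ 81. 163.] [116. 161.] dir 3.3
w0 [115. 245.] [104. 218.] dir 105.8
w0 [186. 225.] [149. 128.] dir 105.5
w0 [151. 235.] [183. 226.] dir 15.5
```

The line fits put the camera's axis at yaw -74.7°, so the sleeve should face 105.3°; it now stands at about 112°. The refined lens position is (0.467,-0.026), giving a sleeve axis target of (0.4908,-0.113). Correcting.

Request:
move_arm(
  plan="0 0 0.061 0 0 0 5;0 0 0.061 0 0 0 5;0 0 0 -3.5 -2.6 -0.8 5;0 0 0 -3.6 -2.6 0 5;0 0 0 0 0 0 5",
)

```text
time_s: 19.57
tcp_pos: [0.4885, -0.1147, 0.1889]
orientation: [-179.9, 0.1, 46.1]
ft_force: [-1.0, 0.2, 0.2]
finger_gap: 0.0299
```

Request:
move_arm(
  plan="0 0 0 0 0 0 5;0 0 0 0 0 0 5;0 0 0 0 0 0 5;0 0 0 0 0 0 5;0 0 0 0 0 0 5",
)

```text
time_s: 19.98
tcp_pos: [0.4899, -0.1144, 0.1888]
orientation: [-180.0, -0.0, 46.0]
ft_force: [0.7, -0.8, -1.7]
finger_gap: 0.0297
```

Request:
move_arm(
  plan="0 0 0 0 0 0 5;0 0 0 0 0 0 5;0 0 0 0 0 0 5;0 0 0 0 0 0 5;0 0 0 0 0 0 5",
)

```text
time_s: 20.4
tcp_pos: [0.4898, -0.1144, 0.1888]
orientation: [-180.0, 0.0, 46.0]
ft_force: [0.1, 0.7, -0.9]
finger_gap: 0.03
```

```bash
python3 - <<'E'
from h import *
ang=lambda a,b:round(float(np.degrees(np.arctan2(*(np.array(b)-a)[1::-1]))),1)
e,s,w=cam('side'),cam('scene'),cam('wrist');o=get_obs();t=np.array(o['tcp_pos']);print(t,o['orientation'],o['finger_gap'])
cv2.imwrite('pics/g_w.png',w['frame'][:,:,::-1])
zf=t[2]-.0408
for n,q in (('w',w),('s',s),('e',e)):
    for k in ['lens','sleeve_a_slot','sleeve_a_mid','sleeve_a']:print(n,k,[(c,onz(q,c,{'lens':.17,'sleeve_a_slot':.17,'sleeve_a_mid':zf+.035,'sleeve_a':zf}[k])[:2].tolist()) for c,_ in places(q,k)])
# index & ear-hole dark blobs near their predicted pixels
ax=np.array([.4908,-.113]);d=np.array([np.cos(np.radians(105.3)),np.sin(np.radians(105.3))])
g=cv2.cvtColor(w['frame'],cv2.COLOR_RGB2GRAY)
for nm,r,z in (('idx',.012,zf+.07),('ear',.0205,zf+.005)):
    u,v=proj(w,[*(ax+r*d),z]).round().astype(int);b=g[v-9:v+10,u-9:u+10].astype(float)
    m=(b<min(70,b.min()+30)).astype(np.uint8);N,_,st,ce=cv2.connectedComponentsWithStats(m)
    for k in range(1,N):
        c=ce[k]+[u-9,v-9];X=onz(w,c,z);print(nm,(u,v),st[k][4],c.round(1),X[:2],'yaw',ang(np.append(ax,0),X))
E
```

```text
[ 0.48980205 -0.11441019  0.18886604] [-1.79998156e+02  1.66357265e-03  4.60213311e+01] 0.029833692016753628
w lens [([177.8, 194.1], [0.4688, -0.0275])]
w sleeve_a_slot [([297.9, 265.7], [0.4859, -0.0981]), ([505.9, 219.4], [0.5826, -0.1558])]
w sleeve_a_mid [([185.7, 145.5], [0.4936, -0.018]), ([325.5, 282.4], [0.4935, -0.1118])]
w sleeve_a [([322.0, 265.0], [0.4906, -0.1121])]
s lens [([267.2, 246.4], [0.4712, -0.0275])]
s sleeve_a_slot [([281.8, 231.9], [0.485, -0.0981])]
s sleeve_a_mid [([284.2, 224.7], [0.4865, -0.1104]), ([318.5, 300.5], [0.2511, 0.0914])]
s sleeve_a [([344.5, 248.4], [0.3416, -0.1447]), ([286.1, 238.2], [0.4828, -0.11]), ([344.6, 233.7], [0.3779, -0.2034])]
e lens [([237.4, 341.9], [0.2094, -0.4523]), ([333.1, 183.5], [0.4765, -0.0135])]
e sleeve_a_slot [([353.9, 200.2], [0.4877, -0.1048]), ([315.3, 249.8], [0.3612, -0.2678])]
e sleeve_a_mid [([359.5, 195.7], [0.4943, -0.1157])]
e sleeve_a [([357.6, 212.2], [0.4928, -0.1139]), ([407.6, 360.3], [0.4007, -0.5186])]
idx (np.int64(299), np.int64(305)) 40 [298.  304.6] [ 0.4876 -0.101 ] yaw 104.9
```

The slot is measured at (0.4859,-0.0981), against a view point of about (0.487,-0.0985). Sleeve yaw is 105° against a target of 105.3°, and slot height is 0.170. Handing in.

```bash
python3 - <<'E'
from h import *
s=cam('side');print([(c,onz(s,c,.002)) for c,_ in places(s,'sleeve_a')])
print(job.hand_in())
E
```

```text
[([409.2, 359.1], array([ 0.4896, -0.3728,  0.002 ]))]
the job is handed in; nothing more can be done
None
```

The fitting sleeve is held still at the inspection camera's view point, and the job is handed in at about 21 s of robot time; no verdict was reported.

- **Choosing the sleeve:** The wrist picture showed the right-hand sleeve's bore at about 17 mm and the other's at about 13 mm, so I only moved the right-hand one. The other stayed standing in the big bay; the last side view places it at (0.490, -0.373), within about 4 mm of where it stood at the start.
- **Gauge pin:** The sleeve slid all the way down. It touched the base at tool height 0.0548 m against 0.0546 m expected. A 13 N push moved it no further.
- **Inspection camera:** The one meant is the near one; its post measured 201 mm, against 157 mm on the look-alike. I turned the sleeve to face it and held it upright in front of the lens.

| Last check | Measured | Target |
|---|---|---|
| Slot position from the wrist and scene cameras (x, y) | (0.4859, -0.0981) and (0.4850, -0.0981) | about (0.487, -0.0985) |
| Slot height, worked out from the arm position | 0.170 m | 0.170 m |
| Sleeve facing, from the index line | 104.9° | 105.3° |

**Checks that disagreed:**
- The side camera put the lens 10–15 mm further back than the wrist camera did, and the slot about 6 mm off; I went with the wrist camera and the arm's own position.
- The wrist camera's readings of the lens position varied by about 3 mm.
- The network's slot point would give a facing of about 108°.
- The final search for the ear hole found nothing.

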